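Seat a taper tool holder in the presetter spindle

TASK

Take the tool holder with the brass-coloured nut out of the rack and mount it in the tool presetter: lower its taper into the spindle, turn it by feel until the two red drive keys drop into the slots of its flange, let it centre itself, press it down until the spring catch takes it and it sits fully home, and let go. Keep the push light, some 30 newtons at most, and disturb neither the spare holder in its pocket nor the spray bottle.

Things in the scene. Friction and masses are not known exactly. Their poses are not given: they have to be found in the camera images.
- holder: Steel taper tool holder with brass-coloured nut, 146 mm tall, about 0.42 kg, loose, upright in either pocket of the rack. Origin: on its axis at the large end of the taper, z up. Below: a taper 32 mm wide at z 0 and 18 mm at z -48, then a 12 mm wide pull stud to z -60.5. Above: flange 46 mm wide, z 1.5 to 19.5; neck 30 mm wide to z 40; round nut; thin cutter, z 64 to 85.
- nut (a point): Centre of the holder's brass-coloured nut, 52 mm above the holder's origin: round, 34 mm wide, 24 mm tall. The place to grip; fingertips must stay above the flange, whose top is 32 mm lower.
- flange (a point): Centre of the flange's underside, 1.5 mm above the holder's origin. Two slots, 16 mm wide, run down through the flange at the holder's +x and -x sides (a half turn gives the same fit).
- spare: A second, like holder with a dark grey nut and flat-ended cutter (to z 84 mm), same sizes and origin, in the rack's other pocket 76 mm away. It stays there.
- rack: Blue plastic block, 76 mm (x) by 160 mm (y), 70 mm tall, foot 92 by 176 mm, fixed. Origin: centre of its underside. Two pockets 37 mm wide at y +38 and -38 mm; a holder hangs in one by its flange, its origin 68.5 mm and cutter tip about 154 mm above the bench. Lift out at least 72 mm; lift the stud tip over 160 mm to carry it past the other holder's cutter.
- presetter: Grey bench tool presetter, fixed: base 94 mm (x) by 232 mm (y) by 33 mm tall, round housing 81 mm wide with an upright spindle, and a 252 mm tall column with a dial gauge 145 mm to its -y side. Origin: on the bench under the spindle axis, z up. Its x axis is the reference for the angle of the keys.
- nose (a point): Centre of the spindle's top face on its axis, 100 mm above the bench, at the mouth of its smooth oiled taper (32 mm wide, matching the holder's). The holder is home when its origin is here. Fixed to the presetter. The taper is steep: pushing on at home makes contact forces that add up to about 4.5 times the push.
- key_tops (a point): On the spindle axis, level with the tops of its two red keys (opposite each other, 13 mm wide, 11 mm tall, 19 to 28 mm from the axis). The spindle drags (0.25 N m); its angle is not reported: the line through the keys lies 0.15 to 1.5 rad counter-clockwise from above of the presetter's x. Off the slots the flange rides on them, 9.5 mm above home; play in a slot is 0.07 rad each way.
- catch (a point): Inside the spindle, on its axis, level with two spring balls. With keys in slots the holder stops on them 5 to 7 mm above home; about 10 N more takes its stud past them (at 3 mm above home), and they then draw it home. Gripped hard even 1 mm off the axis it jams in the taper instead: slacken the grip so that it centres itself, e.g. pressing on the flange's top beside the nut.
- spray: Clear and white spray bottle, 259 mm tall, standing behind the presetter near the wall. A bystander; origin at the centre of its underside.

How it is judged:
On the way, in this order (a step that is already met when the one before it is completed fails the run):
1. the holder with the brass-coloured nut has been lifted clear of the rack (height (world z) of holder above 0.14 m), for 0.1 s.
2. its taper stands in the spindle with the drive keys in its slots (z of holder in the frame of nose below 0.0072 m and horizontal distance between holder and nose below 0.004 m), for 0.05 s.
At the end, for the whole second after the job is handed in: The brass-nut holder is home in the spindle: its origin less than 1.5 mm above the spindle face and less than 1.5 mm off its axis, upright within 2 degrees and at rest; the spare holder is within 12 mm and the spray bottle within 20 mm of where they started (z of holder in the frame of nose below 0.0015 m and horizontal distance between holder and nose below 0.0015 m and angle between holder's own z axis and vertical below 0.035 rad and linear speed of holder below 0.01 m/s and distance of spare from where it was at the start of the episode below 0.012 m and distance of spray from where it was at the start of the episode below 0.02 m); the robot touches nothing.
It fails at once if the holder is forced down with more than 40 N while it still rides on the drive keys, over 7.5 mm above home (z of holder in the frame of nose above 0.0075 m and contact force between holder and presetter above 40 N).
It fails at once if the holder is forced into the taper: the contact forces between it and the presetter, added up, pass 190 N (which takes a push of over 30 N on the seated holder) (contact force between holder and presetter above 190 N).
It fails at once if the spare holder is moved more than 12 mm or the spray bottle more than 20 mm (distance of spare from where it was at the start of the episode above 0.012 m or distance of spray from where it was at the start of the episode above 0.02 m).
It also fails if it takes over 48 s, if anything falls off the work surface, if the arm or the gripper's body presses on something with over 40 N, if the wrist force passes 120 N, or if a joint passes its speed limit or range.

ROBOT

A 6-joint arm with a two-finger parallel gripper is mounted at the origin on the work surface; the furniture and walls round the work are solid. World frame = base frame: x ahead of the robot, y to its left, z up, the work surface at z = 0. Lengths are in m, angles in rad, forces in N, time in s.
With the tool pointing down it reaches from about 0.225 to 0.875 m from the base axis. Payload 3.4 kg.
Tool frame: the origin (TCP) lies at the very end of the fingers, on their centre line; the grasp point (between the pads) lies 19 mm behind it (r.grip_point_offset is the distance from the TCP to the grasp point, in m); z points along the fingers, y is the line along which they close (so a half turn about z gives the same grasp; the last joint's range is limited). The gripper opens to 85 mm and grips with 20 to 120 N. Pads are 22 mm wide; open, the fingers measure 114 mm over their backs; the gripper's body (76 mm by 85 mm) begins 54 mm behind the grasp point. The pads swing forward as they close: fully open they stand 13 mm farther back than shut.
Start: joints at [1.087, 0.276, 1.505, -0, 1.361, -0.121], TCP at [0.204, 0.538, 0.231] pointing down, gripper open.
Joint ranges: [-2.89, 2.89], [-0.75, 2.08], [0.22, 2.7], [-1.18, 4.32], [0.11, 2.71], [-2.7, 2.7]. Speed limits (rad/s): [2.57, 2.57, 3.14, 3.14, 3.14, 3.14].

INTERFACE

Orientations are given as a 3x3 rotation matrix whose columns are the frame's x, y, z axes.
In Python, from station import r gives the robot as it stands. The module is installed in compiled form; this text tells all that it offers.
- The arm moves only by the tool servo_tool, never from a script. Its argument "increments" is a list of rows, each an object of numbers: "tx", "ty", "tz": the shift along the tool's x, y, z in mm; "rx", "ry", "rz": the turn, a rotation vector about the tool's x, y, z in degrees; "hand": the opening, from -1 (shut) to 1 (fully open), so that 0 is half open. A call has 1 to 20 rows; each row shifts and turns the commanded pose from where the row before left it, along the tool's axes as they then stand; what a row does not reach is not made up. A row lasts 1/10 s, in which the tool goes at most 50 mm and 8.59 degrees, less where a joint would pass 70% of its speed; a pose out of reach is approached as far as the arm can. A call with a gripper value outside its range is refused whole. The fingers move at their own pace and stop on an object; "newtons" is the grip in N (left out, the last holds). Time passes only in rows, so rows that do not move let the fingers close. It gives the time, the measured TCP pose, the force, the opening and the grip force at its end, in the units of the state.
- r.sense(): the state, without advancing time (a new reading comes with each control period).
- r.capture(name): name is "scene" or "top" or "wrist"; returns a dict with "pixels" (480x640x3 uint8, red, green, blue), "fovy" (degrees; the focal length in pixels is half the picture's height over the tangent of half this angle, whatever the lens; pixels are square), "cx", "cy" (the principal point, pixels), "eye" and "orientation" of the camera in the world. Camera axes: x right, y up, looking along -z (the intrinsics and any distortion apply to the point x, -y, -z); pixel columns grow to the right and rows downward; lengths in m; the calibration is good to about 2 mm. A picture is of the moment at which its call begins. There is no depth.
- r.finish_job(): hands the job in; it is judged then, once.
Trained networks look in a picture, given as the dict that the camera call returned (one of the last four; its "shot" number tells which), for a name from the list of things; names that differ only in an ending like _2 or _b are one class to them, and where a whole thing is asked for, a point or a joint stands for the part that bears it (a point fixed in the world has none). Each returns a list of dicts, best first, with "conf" (0 to 1); they miss things now and then, are a little off and sometimes report something else, mostly with a low value. They report only what shows in the picture. A call takes as long as a camera call.
- r.boxes_of(picture, target): "box" ([left, top, right, bottom] in pixels, round what is visible of it).
- r.spot_point(picture, target): "uv" ([column, row] in pixels: a listed point, or the origin of a listed thing).
The state is a dict: "time": time; "qpos": joint angles; "dq": joint speeds; "tau": joint torques, N m; "position": TCP position; "orientation": TCP orientation; "force": force on the tool from outside, world axes, zero at the start; "torque": the same for the moment, N m; "opening": finger opening in m; "grasp_force": force on a finger pad.
Only numpy, scipy, OpenCV 4.12 (cv2) and the standard library are available. Lean on these libraries where they do the work, as an engineer would, in place of code of your own. Each camera call takes 0.05 s, during which the arm holds its last target. There are 200 camera calls.

## Working session

There is one attempt and no reset: what is moved stays moved. The work goes in short steps, Python scripts to look and compute and a tool call to move; the robot and the scene stay as the last step left them, time stands still between calls to the robot, and variables do not carry over. Pictures are saved under pics/ and viewed, at most 10 in all, crops included, and the job is handed in when it is done.

Besides the shell and the picture viewer there is one more tool, called after "Request:" as name(argument=value, ...), one argument or row to a line, values as JSON. servo_tool: Moves the arm, as the interface text tells. Its arguments: {"type":"object","properties":{"increments":{"type":"array","items":{"type":"object","properties":{"tx":{"type":"number"},"ty":{"type":"number"},"tz":{"type":"number"},"rx":{"type":"number"},"ry":{"type":"number"},"rz":{"type":"number"},"hand":{"type":"number"}}}},"newtons":{"type":"number"}},"required":["increments"]}

```bash
mkdir -p pics; cat > h.py <<'E'
from station import r
import numpy as np, cv2
def ray(p,uv):
    f=240/np.tan(np.radians(p["fovy"])/2)
    d=np.array([(uv[0]-p["cx"])/f,-(uv[1]-p["cy"])/f,-1.])
    d=np.array(p["orientation"])@d
    return np.array(p["eye"]),d/np.linalg.norm(d)
def atz(p,uv,z):
    e,d=ray(p,uv); return e+d*(z-e[2])/d[2]
def tri(rs):
    A=0;b=0
    for e,d in rs:
        M=np.eye(3)-np.outer(d,d);A=A+M;b=b+M@e
    return np.linalg.solve(A,b)
def save(p,n): cv2.imwrite("pics/"+n+".png",cv2.cvtColor(p["pixels"],cv2.COLOR_RGB2BGR))
E
python3 - <<'E'
from h import *
np.set_printoptions(precision=4,suppress=True)
s=r.sense();print(s["time"],s["position"],s["orientation"],s["opening"],s["force"])
P={n:r.capture(n) for n in("scene","top","wrist")}
Z=dict(nut=.1205,nose=.1,key_tops=.1095,spare=.0685,rack=0,holder=.0685,presetter=0,spray=0)
for n,p in P.items():
    save(p,n+"0");print(n,{k:v for k,v in p.items() if k not in("pixels",)})
    for t,z in Z.items():
        for d in r.spot_point(p,t)[:2]: print(n,t,round(d["conf"],2),np.round(d["uv"],1),atz(p,d["uv"],z))
i=np.hstack([P["scene"]["pixels"],P["top"]["pixels"]])
cv2.imwrite("pics/both.png",cv2.cvtColor(cv2.resize(i,(800,300)),cv2.COLOR_RGB2BGR))
E
```

```text
0.0 [0.2038 0.5371 0.2304] [[-0.9349  0.3549 -0.0009]
 [ 0.3549  0.9349 -0.0017]
 [ 0.0002 -0.0019 -1.    ]] 0.08574621279555361 [-0.7239  0.1107  0.5929]
scene {'fovy': 51.97430390392828, 'cx': 317.29385702742763, 'cy': 241.53205060306897, 'eye': array([0.1956, 0.2686, 0.9708]), 'orientation': array([[-0.7187,  0.6149, -0.3246],
       [-0.6953, -0.642 ,  0.3231],
       [-0.0097,  0.4579,  0.889 ]]), 'shot': 1}
scene nut 0.67 [259.2 343. ] [0.4402 0.1744 0.1205]
scene nut 0.36 [346.9 266.7] [ 0.4283 -0.0408  0.1205]
scene nose 0.68 [345.8 245. ] [ 0.4673 -0.0815  0.1   ]
scene key_tops 0.6 [346.5 245.2] [ 0.4631 -0.0783  0.1095]
scene spare 0.64 [292.6 328. ] [0.4308 0.1051 0.0685]
scene rack 0.63 [259.7 350.8] [0.4626 0.1711 0.    ]
scene rack 0.56 [276.7 346.5] [0.4444 0.1416 0.    ]
scene holder 0.59 [259.2 352.1] [0.4426 0.1803 0.0685]
scene presetter 0.75 [277.2 347.5] [0.4422 0.1423 0.    ]
scene presetter 0.72 [288.8 326.8] [0.456  0.0963 0.    ]
scene spray 0.92 [361.1 167.6] [ 0.6129 -0.3006  0.    ]
top {'fovy': 47.563458972743184, 'cx': 317.3636792701043, 'cy': 235.29804
[... 348 characters left out ...]
95]
top spare 0.71 [216.6 290.8] [0.4391 0.0977 0.0685]
top spare 0.57 [321.  274.1] [ 0.4679 -0.0823  0.0685]
top rack 0.62 [199.7 291. ] [0.4426 0.1404 0.    ]
top holder 0.85 [165.2 287.3] [0.4452 0.1861 0.0685]
top holder 0.72 [440.6 203.7] [ 0.5933 -0.2953  0.0685]
top presetter 0.79 [320.9 281.8] [ 0.4595 -0.0835  0.    ]
top presetter 0.61 [200.1 290.8] [0.443  0.1396 0.    ]
top spray 0.87 [442.3 201.6] [ 0.6124 -0.3156  0.    ]
wrist {'fovy': 63.90774990873425, 'cx': 325.3548307624435, 'cy': 242.1561936199196, 'eye': array([0.1416, 0.5611, 0.3722]), 'orientation': array([[ 0.3548, -0.9012, -0.2489],
       [ 0.9349,  0.3413,  0.0968],
       [-0.0023, -0.267 ,  0.9637]]), 'shot': 3}
```

View pics/both.png

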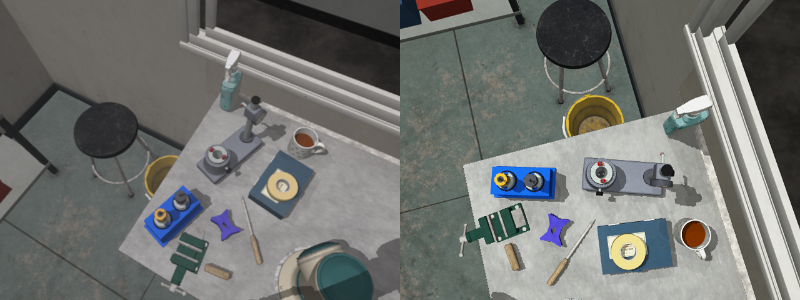

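```bash
python3 - <<'E'
import cv2
s=cv2.imread("pics/scene0.png");t=cv2.imread("pics/top0.png")
a=cv2.resize(s[190:390,220:420],(400,400),interpolation=cv2.INTER_CUBIC)
b=cv2.resize(t[230:330,270:370],(400,400),interpolation=cv2.INTER_CUBIC)
cv2.imwrite("pics/crop1.png",cv2.hconcat([a,b]))
E
```

```text
(no output)
```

View pics/crop1.png

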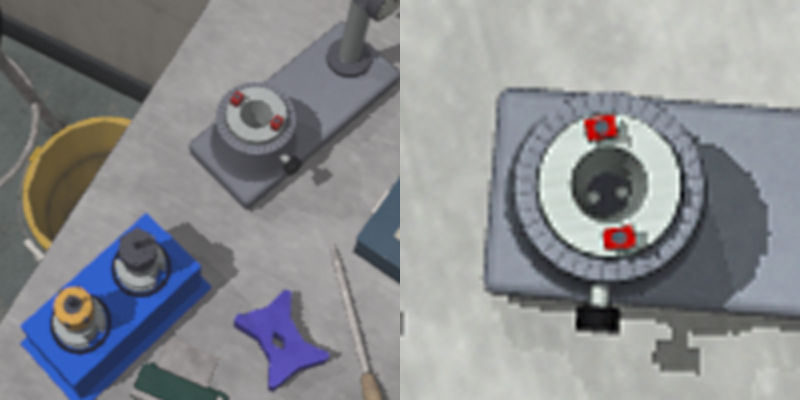

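The brass nut is in the +y pocket (scene px 259,343; top px 165,287). The spindle is at top px 321,275, with its keys lying nearly along world x. I'm moving above the brass holder for a wrist look.

Request:
servo_tool(
  increments=[
    {"tx":-35,"ty":-25.6,"hand":1},
    {"tx":-35,"ty":-25.6},
    {"tx":-35,"ty":-25.6},
    {"tx":-35,"ty":-25.6},
    {"tx":-35,"ty":-25.6},
    {"tx":-35,"ty":-25.6},
    {"tx":-35,"ty":-25.6},
    {"tx":-35,"ty":-25.6},
    {"tx":-35,"ty":-25.6},
    {"tx":-35,"ty":-25.6},
    {"rz":7.7},
    {"rz":7.7},
    {"rz":7.7},
    {"rz":7.7},
    {"rz":7.7},
    {"rz":7.7},
    {"rz":7.7},
    {"rz":7.7},
    {"rz":7.7},
    {},
  ],
)

```text
schema error: expected keys tx, ty, tz, rx, ry, rz, hand
```

```bash
python3 - <<'E'
from h import *
np.set_printoptions(precision=4,suppress=True)
s=r.sense();print(s["time"],s["position"],s["orientation"],s["qpos"])
p=r.capture("wrist");save(p,"w1")
for t,z in dict(nut=.1205,holder=.0685,flange=.07).items():
    for d in r.spot_point(p,t)[:2]: print(t,round(d["conf"],2),np.round(d["uv"],1),atz(p,d["uv"],z))
# key angle from top image
import cv2
t=r.capture("top");a=t["pixels"][230:330,270:370].astype(int)
m=((a[...,0]>150)&(a[...,1]<90)&(a[...,2]<90)).astype(np.uint8)
n,l,st,c=cv2.connectedComponentsWithStats(m)
for i in range(1,n):
    if st[i,4]>8: print(st[i,4],c[i]+[270,230],atz(t,c[i]+[270,230],.1095))
E
```

```text
1.35 [0.2041 0.5376 0.2313] [[-0.9349  0.3549  0.0001]
 [ 0.3549  0.9349  0.0001]
 [-0.      0.0001 -1.    ]] [ 1.087   0.2759  1.5049 -0.      1.3607 -0.121 ]
13 [322.0769 260.8462] [ 0.4865 -0.0832  0.1095]
12 [317.25 261.75] [ 0.485  -0.0751  0.1095]
25 [324.36 289.12] [ 0.4395 -0.0868  0.1095]
```

View pics/w1.png

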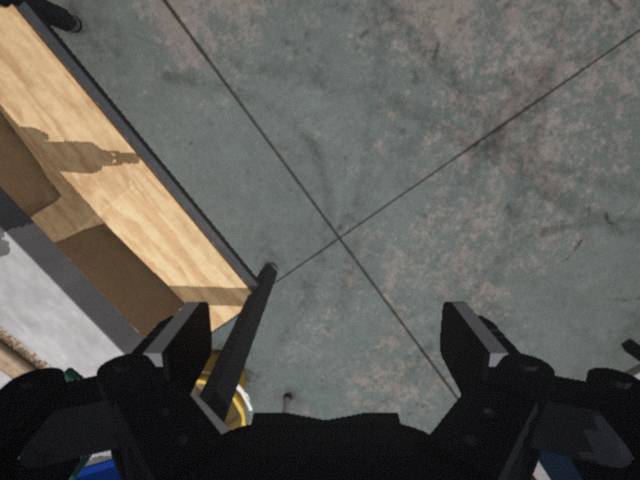

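All keys are needed in every row. The wrist view shows only the floor and the fingers, because the arm has not moved yet.

Request:
servo_tool(
  increments=[
    {"tx":-35,"ty":-25.6,"tz":0,"rx":0,"ry":0,"rz":0,"hand":1},
    {"tx":-35,"ty":-25.6,"tz":0,"rx":0,"ry":0,"rz":0,"hand":1},
    {"tx":-35,"ty":-25.6,"tz":0,"rx":0,"ry":0,"rz":0,"hand":1},
    {"tx":-35,"ty":-25.6,"tz":0,"rx":0,"ry":0,"rz":0,"hand":1},
    {"tx":-35,"ty":-25.6,"tz":0,"rx":0,"ry":0,"rz":0,"hand":1},
    {"tx":-35,"ty":-25.6,"tz":0,"rx":0,"ry":0,"rz":0,"hand":1},
    {"tx":-35,"ty":-25.6,"tz":0,"rx":0,"ry":0,"rz":0,"hand":1},
    {"tx":-35,"ty":-25.6,"tz":0,"rx":0,"ry":0,"rz":0,"hand":1},
    {"tx":-35,"ty":-25.6,"tz":0,"rx":0,"ry":0,"rz":0,"hand":1},
    {"tx":-35,"ty":-25.6,"tz":0,"rx":0,"ry":0,"rz":0,"hand":1},
    {"tx":0,"ty":0,"tz":0,"rx":0,"ry":0,"rz":7.7,"hand":1},
    {"tx":0,"ty":0,"tz":0,"rx":0,"ry":0,"rz":7.7,"hand":1},
    {"tx":0,"ty":0,"tz":0,"rx":0,"ry":0,"rz":7.7,"hand":1},
    {"tx":0,"ty":0,"tz":0,"rx":0,"ry":0,"rz":7.7,"hand":1},
    {"tx":0,"ty":0,"tz":0,"rx":0,"ry":0,"rz":7.7,"hand":1},
    {"tx":0,"ty":0,"tz":0,"rx":0,"ry":0,"rz":7.7,"hand":1},
    {"tx":0,"ty":0,"tz":0,"rx":0,"ry":0,"rz":7.7,"hand":1},
    {"tx":0,"ty":0,"tz":0,"rx":0,"ry":0,"rz":7.7,"hand":1},
    {"tx":0,"ty":0,"tz":0,"rx":0,"ry":0,"rz":7.7,"hand":1},
    {"tx":0,"ty":0,"tz":0,"rx":0,"ry":0,"rz":0,"hand":1},
  ],
)

```text
time: 3.6
position: [0.4404, 0.174, 0.2314]
orientation: [[0.001, 1.0, 0.0], [1.0, -0.001, 0.0], [0.0, 0.0, -1.0]]
force: [0.0, -0.1, 0.6]
opening: 0.0855
grasp_force: 0.0
```

```bash
python3 - <<'E'
from h import *
np.set_printoptions(precision=4,suppress=True)
s=r.sense();print(s["time"],s["position"],s["orientation"],s["qpos"])
p=r.capture("wrist");save(p,"w2");print(p["eye"],p["orientation"],p["fovy"],p["cx"],p["cy"])
for t,z in dict(nut=.1205,holder=.0685,flange=.07).items():
    for d in r.spot_point(p,t)[:2]: print(t,round(d["conf"],2),np.round(d["uv"],1),atz(p,d["uv"],z))
E
```

```text
3.6 [0.4404 0.174  0.2314] [[ 0.0013  1.      0.0002]
 [ 1.     -0.0013  0.0001]
 [ 0.0001  0.0002 -1.    ]] [0.2292 0.1221 1.707  0.0001 1.3123 0.2304]
[0.4411 0.2412 0.3731] [[ 1.      0.0013 -0.0006]
 [-0.0011  0.9637  0.267 ]
 [ 0.001  -0.267   0.9637]] 63.90774990873425 325.3548307624435 242.1561936199196
nut 0.92 [324.3 233.4] [0.4405 0.1774 0.1205]
holder 0.65 [323.7 215.8] [0.44   0.1789 0.0685]
flange 0.93 [328.1 215.5] [0.4435 0.1794 0.07  ]
flange 0.43 [324.7 304.2] [0.4407 0.1021 0.07  ]
```

View pics/w2.png

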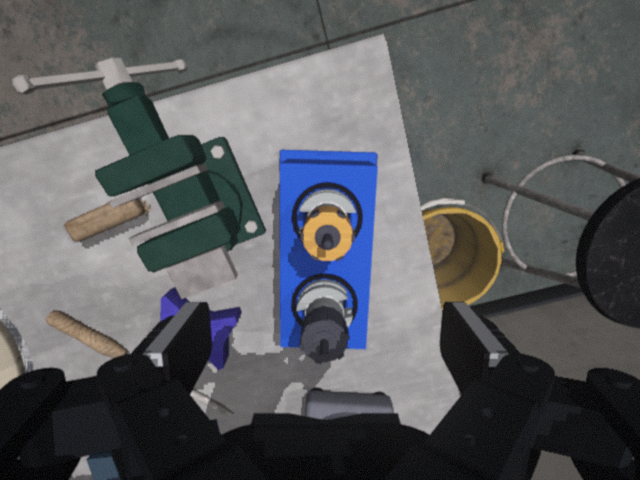

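The nut is at px (325,234) and the flange at (328,215), with the spare just below in the picture. I'll crop the flange to find its slots.

```bash
python3 - <<'E'
import cv2
s=cv2.imread("pics/w2.png")
cv2.imwrite("pics/crop2.png",cv2.resize(s[175:275,275:380],(735,700)[:2],interpolation=cv2.INTER_CUBIC)[:600])
E
```

```text
(no output)
```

View pics/crop2.png

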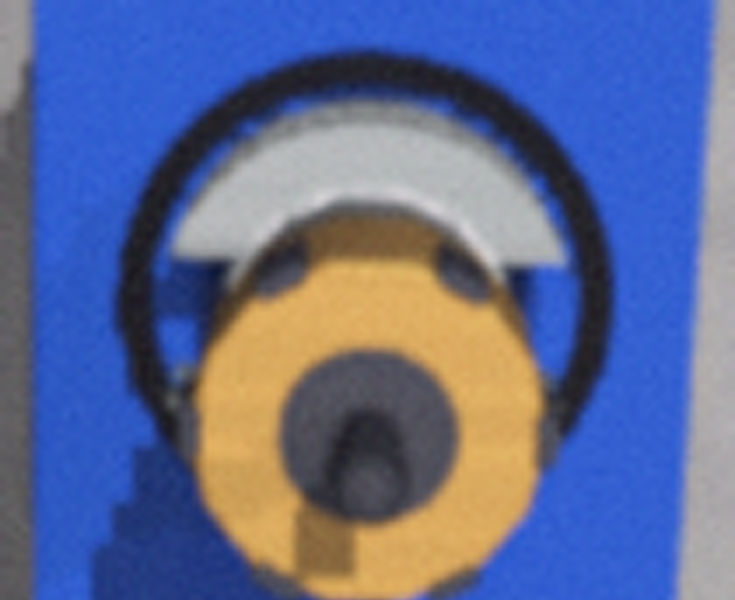

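The slots lie along world x, to within about 0.02 rad, and the keys are at about +0.16 rad. So a turn of roughly 10° counter-clockwise is needed. Descending and gripping now.

Request:
servo_tool(
  increments=[
    {"tx":2.5,"ty":0.5,"tz":20,"rx":0,"ry":0,"rz":0,"hand":0.2},
    {"tx":0,"ty":0,"tz":25,"rx":0,"ry":0,"rz":0,"hand":0.2},
    {"tx":0,"ty":0,"tz":25,"rx":0,"ry":0,"rz":0,"hand":0.2},
    {"tx":0,"ty":0,"tz":25,"rx":0,"ry":0,"rz":0,"hand":0.2},
    {"tx":0,"ty":0,"tz":20,"rx":0,"ry":0,"rz":0,"hand":0.2},
    {"tx":0,"ty":0,"tz":13,"rx":0,"ry":0,"rz":0,"hand":0.2},
    {"tx":0,"ty":0,"tz":0,"rx":0,"ry":0,"rz":0,"hand":-1},
    {"tx":0,"ty":0,"tz":0,"rx":0,"ry":0,"rz":0,"hand":-1},
    {"tx":0,"ty":0,"tz":0,"rx":0,"ry":0,"rz":0,"hand":-1},
    {"tx":0,"ty":0,"tz":0,"rx":0,"ry":0,"rz":0,"hand":-1},
    {"tx":0,"ty":0,"tz":0,"rx":0,"ry":0,"rz":0,"hand":-1},
  ],
  newtons=60,
)

```text
time: 4.9
position: [0.4409, 0.1766, 0.1036]
orientation: [[0.001, 1.0, 0.0], [1.0, -0.001, 0.0], [0.0, 0.0, -1.0]]
force: [0.6, -1.2, -3.5]
opening: 0.0322
grasp_force: 59.8
```

Request:
servo_tool(
  increments=[
    {"tx":0,"ty":0,"tz":-15,"rx":0,"ry":0,"rz":0,"hand":-1},
    {"tx":0,"ty":0,"tz":-30,"rx":0,"ry":0,"rz":0,"hand":-1},
    {"tx":0,"ty":0,"tz":-30,"rx":0,"ry":0,"rz":0,"hand":-1},
    {"tx":0,"ty":0,"tz":-30,"rx":0,"ry":0,"rz":0,"hand":-1},
    {"tx":0,"ty":0,"tz":-30,"rx":0,"ry":0,"rz":0,"hand":-1},
    {"tx":0,"ty":0,"tz":-30,"rx":0,"ry":0,"rz":0,"hand":-1},
    {"tx":0,"ty":0,"tz":0,"rx":0,"ry":0,"rz":0,"hand":-1},
    {"tx":-20,"ty":3,"tz":0,"rx":0,"ry":0,"rz":0,"hand":-1},
    {"tx":-40,"ty":3,"tz":0,"rx":0,"ry":0,"rz":0,"hand":-1},
    {"tx":-40,"ty":3,"tz":0,"rx":0,"ry":0,"rz":0,"hand":-1},
    {"tx":-40,"ty":3,"tz":0,"rx":0,"ry":0,"rz":0,"hand":-1},
    {"tx":-40,"ty":3,"tz":0,"rx":0,"ry":0,"rz":0,"hand":-1},
    {"tx":-40,"ty":3,"tz":0,"rx":0,"ry":0,"rz":0,"hand":-1},
    {"tx":-25,"ty":2,"tz":0,"rx":0,"ry":0,"rz":0,"hand":-1},
    {"tx":-15,"ty":2,"tz":0,"rx":0,"ry":0,"rz":0,"hand":-1},
    {"tx":0,"ty":0,"tz":0,"rx":0,"ry":0,"rz":-5,"hand":-1},
    {"tx":0,"ty":0,"tz":0,"rx":0,"ry":0,"rz":-5,"hand":-1},
    {"tx":0,"ty":0,"tz":0,"rx":0,"ry":0,"rz":0,"hand":-1},
  ],
)

```text
time: 6.7
position: [0.462, -0.0828, 0.2671]
orientation: [[-0.172, 0.985, -0.002], [0.985, 0.172, 0.001], [0.002, -0.002, -1.0]]
force: [-0.7, -0.2, -4.1]
opening: 0.0323
grasp_force: 60.8
```

```bash
python3 - <<'E'
from h import *
np.set_printoptions(precision=4,suppress=True)
s=r.sense();print(s["time"],s["position"],s["orientation"],s["opening"],s["force"])
z0=s["position"][2]+.019+(-.0018)-.052   # holder origin height (gripped 1.8 mm... approx)
P={n:r.capture(n) for n in("wrist","scene","top")}
for n,p in P.items():
  save(p,n+"3")
  for t,z in dict(nut=z0+.052,flange=z0+.0015,holder=z0,nose=.1,key_tops=.1095).items():
    for d in r.spot_point(p,t)[:2]: print(n,t,round(d["conf"],2),np.round(d["uv"],1),atz(p,d["uv"],z))
a=cv2.resize(P["wrist"]["pixels"],(480,360));b=cv2.resize(P["scene"]["pixels"][170:310,270:390],(308,360),interpolation=cv2.INTER_CUBIC)
cv2.imwrite("pics/c3.png",cv2.cvtColor(np.hstack([a,b]),cv2.COLOR_RGB2BGR))
E
```

```text
6.7 [ 0.462  -0.0828  0.2671] [[-0.1722  0.9851 -0.0019]
 [ 0.9851  0.1722  0.0015]
 [ 0.0018 -0.0016 -1.    ]] 0.03228928063014014 [-0.6919 -0.1752 -4.0604]
wrist nut 0.74 [324.8 326.9] [ 0.4623 -0.0817  0.2843]
wrist flange 0.7 [325.5 276.3] [ 0.4624 -0.0813  0.2338]
wrist flange 0.16 [327.2 223.9] [ 0.4587 -0.0556  0.2338]
wrist holder 0.87 [327.5 274. ] [ 0.4632 -0.0805  0.2323]
wrist nose 0.81 [326.7 223.3] [ 0.4639 -0.0847  0.1   ]
wrist key_tops 0.87 [323.7 221.4] [ 0.4609 -0.0815  0.1095]
scene nut 0.84 [354.  194.6] [ 0.463  -0.0853  0.2843]
scene flange 0.64 [348.  210.9] [ 0.4677 -0.0793  0.2338]
scene holder 0.78 [352.2 212.7] [ 0.4605 -0.0823  0.2323]
scene nose 0.98 [346.2 247.4] [ 0.4632 -0.0781  0.1   ]
scene nose 0.41 [346.2 259. ] [ 0.446  -0.0594  0.1   ]
scene key_tops 0.82 [344.8 244.6] [ 0.4664 -0.0769  0.1095]
top nose 0.72 [322.3 277.4] [ 0.4597 -0.0837  0.1   ]
top key_tops 0.66 [319.2 276.2] [ 0.4609 -0.0783  0.1095]
top key_tops 0.15 [212.9 291.9] [0.435  0.0968 0.1095]
```

View pics/c3.png

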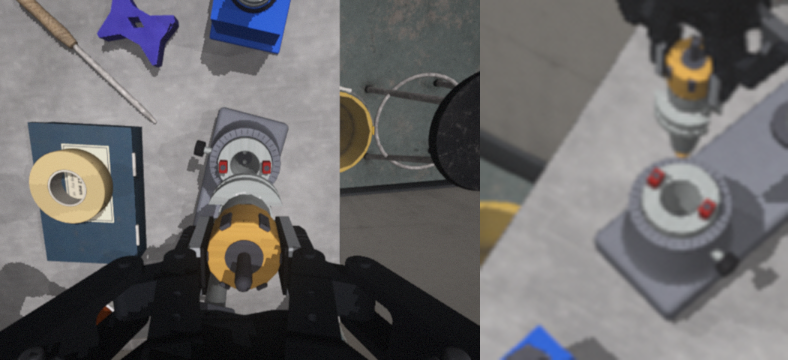

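The holder hangs above the spindle. In the wrist view the keys lie nearly horizontal, at px (222,166) and (265,168) of the crop. I'll get a more exact key line and centre.

```bash
python3 - <<'E'
from h import *
np.set_printoptions(precision=4,suppress=True)
p=r.capture("wrist")
for n,(u0,v0,u1,v1) in {"wrist":(260,190,400,250)}.items():
    a=p["pixels"][v0:v1,u0:u1].astype(int)
    m=((a[...,0]>110)&(a[...,1]<.45*a[...,0])&(a[...,2]<.45*a[...,0])).astype(np.uint8)
    k,l,st,c=cv2.connectedComponentsWithStats(m);q=[]
    for i in range(1,k):
        if st[i,4]>15: q.append(atz(p,c[i]+[u0,v0],.107)); print(st[i],c[i]+[u0,v0],q[-1])
    d=q[-1]-q[0];print("mid",(q[0]+q[-1])/2,"ang",np.arctan2(d[1],d[0]),"len",np.hypot(*d[:2]))
E
```

```text
[ 31  24  11  15 104] [296.4135 220.4615] [ 0.4402 -0.0862  0.107 ]
[89 24 11 16 90] [353.6333 221.7556] [ 0.4857 -0.0794  0.107 ]
mid [ 0.4629 -0.0828  0.107 ] ang 0.149800123689298 len 0.046071172840196344
```

Request:
servo_tool(
  increments=[
    {"tx":0,"ty":0.5,"tz":15,"rx":0,"ry":0,"rz":0,"hand":-1},
    {"tx":0,"ty":0,"tz":25,"rx":0,"ry":0,"rz":0,"hand":-1},
    {"tx":0,"ty":0,"tz":25,"rx":0,"ry":0,"rz":0,"hand":-1},
    {"tx":0,"ty":0,"tz":20,"rx":0,"ry":0,"rz":0,"hand":-1},
    {"tx":0,"ty":0,"tz":15,"rx":0,"ry":0,"rz":0,"hand":-1},
    {"tx":0,"ty":0,"tz":10,"rx":0,"ry":0,"rz":0,"hand":-1},
    {"tx":0,"ty":0,"tz":5,"rx":0,"ry":0,"rz":0,"hand":-1},
    {"tx":0,"ty":0,"tz":0,"rx":0,"ry":0,"rz":0,"hand":-1},
  ],
  newtons=30,
)

```text
time: 8.45
position: [0.463, -0.0834, 0.153]
orientation: [[-0.172, 0.985, -0.001], [0.985, 0.172, 0.0], [0.0, -0.001, -1.0]]
force: [-0.1, 0.0, -3.9]
opening: 0.0321
grasp_force: 60.7
```

Request:
servo_tool(
  increments=[
    {"tx":0,"ty":0,"tz":2,"rx":0,"ry":0,"rz":0,"hand":-1},
    {"tx":0,"ty":0,"tz":2,"rx":0,"ry":0,"rz":0,"hand":-1},
    {"tx":0,"ty":0,"tz":2,"rx":0,"ry":0,"rz":0,"hand":-1},
    {"tx":0,"ty":0,"tz":0,"rx":0,"ry":0,"rz":0,"hand":-1},
  ],
  newtons=25,
)

```text
time: 8.85
position: [0.4629, -0.0834, 0.1473]
orientation: [[-0.172, 0.985, -0.0], [0.985, 0.172, -0.0], [-0.0, -0.0, -1.0]]
force: [-0.8, -1.1, -4.7]
opening: 0.0322
grasp_force: 60.7
```

Request:
servo_tool(
  increments=[
    {"tx":0,"ty":0,"tz":1,"rx":0,"ry":0,"rz":0,"hand":-1},
    {"tx":0,"ty":0,"tz":1,"rx":0,"ry":0,"rz":0,"hand":-1},
    {"tx":0,"ty":0,"tz":1,"rx":0,"ry":0,"rz":0,"hand":-1},
    {"tx":0,"ty":0,"tz":0,"rx":0,"ry":0,"rz":0,"hand":-1},
  ],
  newtons=25,
)

```text
time: 9.25
position: [0.4626, -0.0835, 0.1441]
orientation: [[-0.172, 0.985, -0.001], [0.985, 0.172, -0.0], [0.0, -0.001, -1.0]]
force: [-2.0, -1.1, -3.7]
opening: 0.0325
grasp_force: 60.6
```

Request:
servo_tool(
  increments=[
    {"tx":-0.2,"ty":-0.4,"tz":1,"rx":0,"ry":0,"rz":0,"hand":-1},
    {"tx":0,"ty":0,"tz":1,"rx":0,"ry":0,"rz":0,"hand":-1},
    {"tx":0,"ty":0,"tz":0,"rx":0,"ry":0,"rz":0,"hand":-1},
  ],
  newtons=25,
)

```text
time: 9.55
position: [0.4624, -0.0837, 0.1421]
orientation: [[-0.172, 0.985, -0.001], [0.985, 0.172, 0.0], [0.0, -0.001, -1.0]]
force: [-1.9, -1.3, -3.8]
opening: 0.0324
grasp_force: 60.6
```

Request:
servo_tool(
  increments=[
    {"tx":-0.2,"ty":-0.4,"tz":1,"rx":0,"ry":0,"rz":0,"hand":-1},
    {"tx":0,"ty":0,"tz":0,"rx":0,"ry":0,"rz":0,"hand":-1},
  ],
  newtons=25,
)

```text
time: 9.75
position: [0.4623, -0.0839, 0.1412]
orientation: [[-0.172, 0.985, -0.0], [0.985, 0.172, 0.0], [0.0, -0.0, -1.0]]
force: [-1.7, -1.2, -4.9]
opening: 0.0321
grasp_force: 60.7
```

Request:
servo_tool(
  increments=[
    {"tx":0,"ty":0,"tz":1,"rx":0,"ry":0,"rz":0,"hand":-1},
    {"tx":0,"ty":0,"tz":1,"rx":0,"ry":0,"rz":0,"hand":-1},
    {"tx":0,"ty":0,"tz":0,"rx":0,"ry":0,"rz":0,"hand":-1},
  ],
  newtons=25,
)

```text
time: 10.05
position: [0.4623, -0.0841, 0.1399]
orientation: [[-0.172, 0.985, 0.0], [0.985, 0.172, -0.0], [-0.0, 0.0, -1.0]]
force: [-4.1, -0.7, 3.6]
opening: 0.0323
grasp_force: 61.5
```

Keys in and the stud is resting on the catch (+8 N). Now I'll slacken the grip so it centres itself.

Request:
servo_tool(
  increments=[
    {"tx":0,"ty":0,"tz":0,"rx":0,"ry":0,"rz":0,"hand":-0.12},
    {"tx":0,"ty":0,"tz":0,"rx":0,"ry":0,"rz":0,"hand":-0.12},
    {"tx":0,"ty":0,"tz":0,"rx":0,"ry":0,"rz":0,"hand":-0.12},
    {"tx":0,"ty":0,"tz":5,"rx":0,"ry":0,"rz":0,"hand":-0.12},
    {"tx":0,"ty":0,"tz":0,"rx":0,"ry":0,"rz":0,"hand":-0.12},
  ],
  newtons=25,
)

```text
time: 10.55
position: [0.4622, -0.0838, 0.1336]
orientation: [[-0.172, 0.985, -0.001], [0.985, 0.172, 0.001], [0.001, -0.001, -1.0]]
force: [1.1, 0.5, 0.6]
opening: 0.0377
grasp_force: 0.0
```

```bash
python3 - <<'E'
from h import *
np.set_printoptions(precision=4,suppress=True)
P={n:r.capture(n) for n in("wrist","scene")}
a=P["wrist"]["pixels"][200:440,180:460];a=cv2.resize(a,(420,360));b=cv2.resize(P["scene"]["pixels"][170:310,270:390],(308,360),interpolation=cv2.INTER_CUBIC)
cv2.imwrite("pics/c4.png",cv2.cvtColor(np.hstack([a,b]),cv2.COLOR_RGB2BGR))
E
```

```text
(no output)
```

View pics/c4.png

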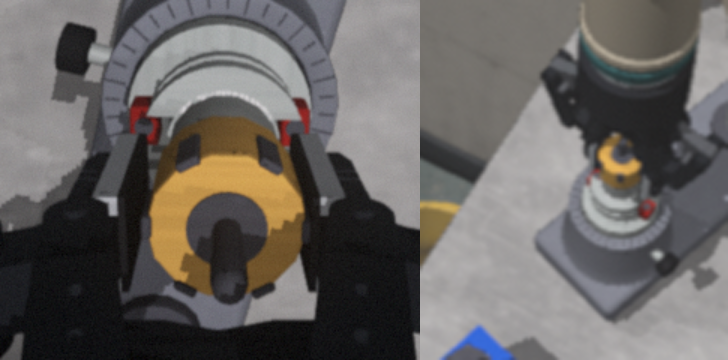

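Both keys sit in the slots and the fingers are loose round the nut. Now I'll press down on the flange by feel.

Request:
servo_tool(
  increments=[
    {"tx":0,"ty":0.5,"tz":3,"rx":0,"ry":0,"rz":0,"hand":-0.12},
    {"tx":0,"ty":0,"tz":3,"rx":0,"ry":0,"rz":0,"hand":-0.12},
    {"tx":0,"ty":0,"tz":1,"rx":0,"ry":0,"rz":0,"hand":-0.12},
    {"tx":0,"ty":0,"tz":1,"rx":0,"ry":0,"rz":0,"hand":-0.12},
    {"tx":0,"ty":0,"tz":0,"rx":0,"ry":0,"rz":0,"hand":-0.12},
  ],
  newtons=25,
)

```text
time: 11.15
position: [0.4627, -0.0838, 0.1261]
orientation: [[-0.172, 0.985, -0.0], [0.985, 0.172, 0.0], [0.0, -0.0, -1.0]]
force: [0.0, -0.4, 0.3]
opening: 0.0373
grasp_force: 0.0
```

Request:
servo_tool(
  increments=[
    {"tx":0,"ty":0,"tz":1,"rx":0,"ry":0,"rz":0,"hand":-0.12},
    {"tx":0,"ty":0,"tz":1,"rx":0,"ry":0,"rz":0,"hand":-0.12},
    {"tx":0,"ty":0,"tz":0,"rx":0,"ry":0,"rz":0,"hand":-0.12},
  ],
  newtons=25,
)

```text
time: 11.45
position: [0.4629, -0.084, 0.1245]
orientation: [[-0.172, 0.985, 0.0], [0.985, 0.172, -0.0], [-0.0, 0.0, -1.0]]
force: [-0.4, -0.5, 1.7]
opening: 0.0375
grasp_force: 0.7
```

Request:
servo_tool(
  increments=[
    {"tx":0,"ty":0,"tz":1,"rx":0,"ry":0,"rz":0,"hand":-0.12},
    {"tx":0,"ty":0,"tz":0,"rx":0,"ry":0,"rz":0,"hand":-0.12},
  ],
  newtons=25,
)

```text
time: 11.65
position: [0.4631, -0.0839, 0.1234]
orientation: [[-0.172, 0.985, 0.001], [0.985, 0.172, 0.0], [-0.0, 0.001, -1.0]]
force: [-0.7, 0.3, 1.4]
opening: 0.0376
grasp_force: 0.6
```

Request:
servo_tool(
  increments=[
    {"tx":0,"ty":-0.2,"tz":1,"rx":0,"ry":0,"rz":0,"hand":-0.12},
    {"tx":0,"ty":0,"tz":1,"rx":0,"ry":0,"rz":0,"hand":-0.12},
    {"tx":0,"ty":0,"tz":0,"rx":0,"ry":0,"rz":0,"hand":-0.12},
  ],
  newtons=25,
)

```text
time: 11.95
position: [0.4622, -0.0836, 0.1208]
orientation: [[-0.172, 0.985, -0.001], [0.985, 0.172, 0.001], [0.001, -0.001, -1.0]]
force: [0.1, -0.8, -0.8]
opening: 0.0377
grasp_force: 0.0
```

Request:
servo_tool(
  increments=[
    {"tx":0,"ty":0,"tz":1,"rx":0,"ry":0,"rz":0,"hand":-0.12},
    {"tx":0,"ty":0,"tz":0,"rx":0,"ry":0,"rz":0,"hand":-0.12},
  ],
  newtons=25,
)

```text
time: 12.15
position: [0.4623, -0.0837, 0.1199]
orientation: [[-0.172, 0.985, -0.001], [0.985, 0.172, 0.0], [0.001, -0.001, -1.0]]
force: [1.2, -0.1, -0.5]
opening: 0.0376
grasp_force: 0.0
```

Request:
servo_tool(
  increments=[
    {"tx":0,"ty":0,"tz":1,"rx":0,"ry":0,"rz":0,"hand":-0.12},
    {"tx":0,"ty":0,"tz":0,"rx":0,"ry":0,"rz":0,"hand":-0.12},
  ],
  newtons=25,
)

```text
time: 12.35
position: [0.4625, -0.0838, 0.1191]
orientation: [[-0.172, 0.985, -0.0], [0.985, 0.172, 0.0], [0.0, -0.0, -1.0]]
force: [0.3, -0.0, 0.6]
opening: 0.0376
grasp_force: 0.0
```

Request:
servo_tool(
  increments=[
    {"tx":0,"ty":0,"tz":1,"rx":0,"ry":0,"rz":0,"hand":-0.12},
    {"tx":0,"ty":0,"tz":0,"rx":0,"ry":0,"rz":0,"hand":-0.12},
  ],
  newtons=25,
)

```text
time: 12.55
position: [0.4626, -0.0838, 0.1182]
orientation: [[-0.172, 0.985, -0.0], [0.985, 0.172, 0.0], [0.0, -0.0, -1.0]]
force: [-1.0, -0.0, -0.3]
opening: 0.0374
grasp_force: 0.0
```

Request:
servo_tool(
  increments=[
    {"tx":0,"ty":0,"tz":1,"rx":0,"ry":0,"rz":0,"hand":-0.12},
    {"tx":0,"ty":0,"tz":0,"rx":0,"ry":0,"rz":0,"hand":-0.12},
  ],
  newtons=25,
)

```text
time: 12.75
position: [0.4628, -0.0839, 0.1177]
orientation: [[-0.172, 0.985, 0.0], [0.985, 0.172, -0.0], [-0.0, 0.0, -1.0]]
force: [-1.0, 0.2, 4.5]
opening: 0.0378
grasp_force: 1.9
```

Request:
servo_tool(
  increments=[
    {"tx":0,"ty":0,"tz":0.7,"rx":0,"ry":0,"rz":0,"hand":-0.12},
    {"tx":0,"ty":0,"tz":0,"rx":0,"ry":0,"rz":0,"hand":-0.12},
  ],
  newtons=25,
)

```text
time: 12.95
position: [0.4628, -0.084, 0.1174]
orientation: [[-0.172, 0.985, 0.001], [0.985, 0.172, -0.0], [-0.0, 0.001, -1.0]]
force: [-1.8, -0.0, 8.4]
opening: 0.0376
grasp_force: 3.8
```

Request:
servo_tool(
  increments=[
    {"tx":0,"ty":0,"tz":0.7,"rx":0,"ry":0,"rz":0,"hand":-0.12},
    {"tx":0,"ty":0,"tz":0,"rx":0,"ry":0,"rz":0,"hand":-0.12},
  ],
  newtons=25,
)

```text
time: 13.15
position: [0.4629, -0.084, 0.1172]
orientation: [[-0.172, 0.985, 0.001], [0.985, 0.172, -0.0], [-0.001, 0.001, -1.0]]
force: [-2.9, 0.5, 11.5]
opening: 0.0376
grasp_force: 5.5
```

Request:
servo_tool(
  increments=[
    {"tx":0,"ty":-0.2,"tz":0.8,"rx":0,"ry":0,"rz":0,"hand":-0.12},
    {"tx":0,"ty":0,"tz":0.8,"rx":0,"ry":0,"rz":0,"hand":-0.12},
    {"tx":0,"ty":0,"tz":0,"rx":0,"ry":0,"rz":0,"hand":-0.12},
  ],
  newtons=25,
)

```text
time: 13.45
position: [0.463, -0.0841, 0.1167]
orientation: [[-0.172, 0.985, 0.002], [0.985, 0.172, -0.001], [-0.001, 0.002, -1.0]]
force: [-4.4, 2.0, 18.1]
opening: 0.0373
grasp_force: 9.4
```

```bash
python3 - <<'E'
from h import *
np.set_printoptions(precision=4,suppress=True)
P={n:r.capture(n) for n in("wrist","scene")}
for t in("nut","flange","holder"):
    R=[]
    for n,p in P.items():
        d=r.spot_point(p,t)
        if d: R.append(ray(p,d[0]["uv"]));print(n,t,d[0]["conf"],d[0]["uv"])
    if len(R)>1: print(t,tri(R))
w=P["wrist"]["pixels"][190:400,200:440];a=cv2.resize(w,(480,420),interpolation=cv2.INTER_CUBIC);b=cv2.resize(P["scene"]["pixels"][200:295,300:372],(318,420),interpolation=cv2.INTER_CUBIC)
cv2.imwrite("pics/c5.png",cv2.cvtColor(np.hstack([a,b]),cv2.COLOR_RGB2BGR))
E
```

```text
scene nut 0.57 [352.0, 236.7]
wrist flange 0.93 [323.3, 289.6]
scene flange 0.62 [346.1, 246.2]
flange [ 0.4617 -0.0766  0.1117]
wrist holder 0.91 [325.4, 287.8]
scene holder 0.55 [351.3, 245.8]
holder [ 0.4651 -0.0942  0.0766]
```

View pics/c5.png

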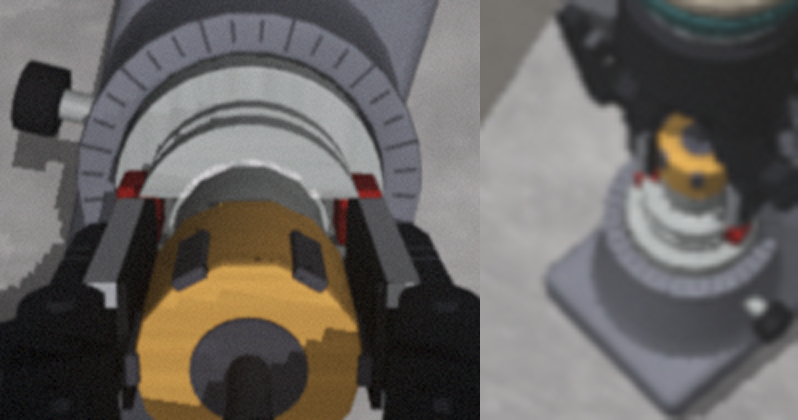

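```bash
python3 - <<'E'
from h import *
np.set_printoptions(precision=1,suppress=True,linewidth=160)
s=r.sense();print(s["time"],s["position"],s["force"])
p=r.capture("wrist")
f=240/np.tan(np.radians(p["fovy"])/2);E=np.array(p["eye"]);O=np.array(p["orientation"])
def proj(X):
    c=O.T@(np.array(X)-E);return np.array([p["cx"]+f*c[0]/-c[2],p["cy"]-f*c[1]/-c[2]])
ax=np.array([.4628,-.0825,0]);tx=np.array(s["orientation"])[:,0]*[1,1,0]
for nm,rad,z,mv in[("faceedge r?28",.028,.1,0),("flange bot",.023,.1015,1),("groove lo",.023,.1075,1),("groove hi",.023,.1135,1),("flange top",.023,.1195,1),("neckbase",.015,.1195,1),("nut bot",.017,.14,1),("nut top",.017,.164,1),("cuttertip",0,.185,1)]:
    print(nm,[proj(ax+tx*rad+np.array([0,0,z+mv*h])) for h in(0,.003,.006)])
for col in(318,325,332): print(col,list(enumerate(p["pixels"][205:330,col-1:col+2].mean((1,2)).astype(int),205)) if col==325 else "")
k=proj(ax+[0,0,.1]);print(k)
E
```

```text
13.85 [ 0.5 -0.1  0.1] [-3.2  2.1 18.4]
faceedge r?28 [array([323.9, 227.4]), array([323.9, 227.4]), array([323.9, 227.4])]
flange bot [array([323.9, 239.8]), array([323.9, 241.7]), array([323.9, 243.6])]
groove lo [array([323.9, 243.6]), array([323.9, 245.7]), array([323.9, 247.8])]
groove hi [array([323.9, 247.8]), array([323.9, 250. ]), array([323.9, 252.3])]
flange top [array([323.9, 252.3]), array([323.9, 254.7]), array([323.8, 257.1])]
neckbase [array([323.9, 272.3]), array([323.9, 275. ]), array([323.9, 277.9])]
nut bot [array([323.8, 287.9]), array([323.8, 291.4]), array([323.8, 295.2])]
nut top [array([323.7, 321.9]), array([323.7, 327.2]), array([323.7, 332.9])]
cuttertip [array([323.7, 432. ]), array([323.6, 442. ]), array([323.6, 452.8])]
318 
325 [(205, np.int64(120)), (206, np.int64(119)), (207, np.int64(118)), (208, np.int64(119)), (209, np.int64(119)), (210, np.int64(120)), (211, np.int64(115)), (212, np.int64(116)), (213, np.int64(115)), (214, np.int64(109)), (215, np.int64(94)), (216, np.int64(73)), (217, np.int64(67)), (218, np.int64(79)), (219, np.int64(79)), (220
[... 1677 characters left out ...]
, (298, np.int64(73)), (299, np.int64(71)), (300, np.int64(71)), (301, np.int64(70)), (302, np.int64(70)), (303, np.int64(73)), (304, np.int64(68)), (305, np.int64(73)), (306, np.int64(74)), (307, np.int64(74)), (308, np.int64(76)), (309, np.int64(74)), (310, np.int64(73)), (311, np.int64(76)), (312, np.int64(75)), (313, np.int64(75)), (314, np.int64(77)), (315, np.int64(74)), (316, np.int64(73)), (317, np.int64(74)), (318, np.int64(72)), (319, np.int64(75)), (320, np.int64(83)), (321, np.int64(93)), (322, np.int64(111)), (323, np.int64(136)), (324, np.int64(149)), (325, np.int64(148)), (326, np.int64(147)), (327, np.int64(143)), (328, np.int64(140)), (329, np.int64(141))]
332 
[324.  289.1]
```

All observed edges (rim row 252, neck base 272, nut top 322) match the fully home prediction. I'll open and back away upward.

Request:
servo_tool(
  increments=[
    {"tx":0,"ty":0,"tz":-3,"rx":0,"ry":0,"rz":0,"hand":-0.12},
    {"tx":0,"ty":-0.5,"tz":-3,"rx":0,"ry":0,"rz":0,"hand":0.3},
    {"tx":0,"ty":0,"tz":0,"rx":0,"ry":0,"rz":0,"hand":0.3},
    {"tx":0,"ty":0,"tz":0,"rx":0,"ry":0,"rz":0,"hand":0.3},
    {"tx":0,"ty":0,"tz":-15,"rx":0,"ry":0,"rz":0,"hand":0.3},
    {"tx":0,"ty":0,"tz":-25,"rx":0,"ry":0,"rz":0,"hand":0.3},
    {"tx":0,"ty":0,"tz":-30,"rx":0,"ry":0,"rz":0,"hand":0.3},
    {"tx":0,"ty":0,"tz":-30,"rx":0,"ry":0,"rz":0,"hand":0.3},
    {"tx":0,"ty":0,"tz":-15,"rx":0,"ry":0,"rz":0,"hand":0.3},
    {"tx":0,"ty":0,"tz":0,"rx":0,"ry":0,"rz":0,"hand":0.3},
    {"tx":0,"ty":0,"tz":0,"rx":0,"ry":0,"rz":0,"hand":0.3},
  ],
)

```text
time: 15.0
position: [0.4615, -0.0839, 0.2345]
orientation: [[-0.172, 0.985, -0.001], [0.985, 0.172, 0.0], [0.001, -0.001, -1.0]]
force: [0.3, 0.6, 0.9]
opening: 0.0557
grasp_force: 0.0
```

```bash
python3 - <<'E'
from h import *
np.set_printoptions(precision=1,suppress=True,linewidth=160)
s=r.sense();print(s["time"],s["position"][2],s["force"])
p=r.capture("wrist");save(p,"w6")
f=240/np.tan(np.radians(p["fovy"])/2);E=np.array(p["eye"]);O=np.array(p["orientation"])
def proj(X):
    c=O.T@(np.array(X)-E);return np.array([p["cx"]+f*c[0]/-c[2],p["cy"]-f*c[1]/-c[2]])
ax=np.array([.4628,-.0825,0]);tx=np.array(s["orientation"])[:,0]*[1,1,0]
for nm,rad,z in[("flange bot",.023,.1015),("flange top",.023,.1195),("neckbase",.015,.1195),("nut top",.017,.164),("nut back",-.017,.164)]:
    print(nm,[proj(ax+tx*rad+np.array([0,0,z+h])) for h in(0,.003,.006)])
cv2.imwrite("pics/c6.png",cv2.cvtColor(cv2.resize(p["pixels"][150:330,230:430],(800,600)[:2],interpolation=cv2.INTER_CUBIC)[:600],cv2.COLOR_RGB2BGR))
c=int(proj(ax+[0,0,.12])[0]);g=p["pixels"][:,c-1:c+2].mean((1,2));d=np.diff(g)
print(c,[(i,int(d[i])) for i in range(150,330) if abs(d[i])>14])
E
```

```text
15.0 0.23448963800884962 [0.3 0.6 0.9]
flange bot [array([326.6, 197.7]), array([326.6, 198.3]), array([326.6, 199. ])]
flange top [array([326.7, 201.8]), array([326.7, 202.6]), array([326.7, 203.3])]
neckbase [array([326.7, 213.5]), array([326.7, 214.4]), array([326.7, 215.3])]
nut top [array([326.9, 225.4]), array([326.9, 226.6]), array([326.9, 227.8])]
nut back [array([326.8, 281.7]), array([326.9, 283.6]), array([326.9, 285.5])]
326 [(159, -14), (160, -16), (172, 28), (173, 23), (183, -16), (184, -29), (186, 21), (187, 45), (188, 36), (197, -24), (200, -17), (201, 18), (202, 28), (213, -24), (214, -57), (215, -18), (225, 26), (226, 32), (239, -29), (240, -25), (249, -19), (269, 42), (270, 28)]
```

View pics/c6.png

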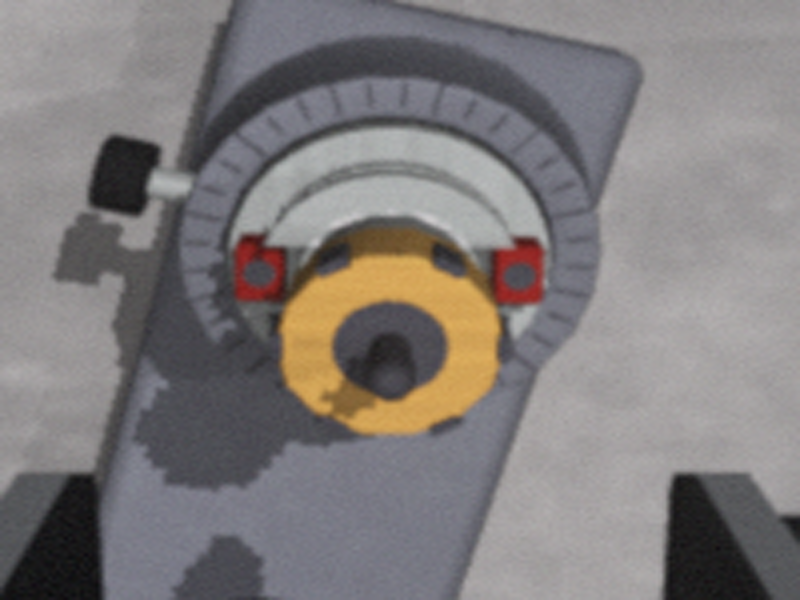

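The holder stayed down with its keys in the slots, the flange rim at row 202 fits fully home, and the fingers are clear.

```bash
python3 -c "
from station import r
print(r.finish_job())"
```

```text
the job is handed in; nothing more can be done
None
```

The brass-nut holder is seated in the presetter spindle with its keys in the slots and the gripper clear; the wrist view matched the fully-home position to within about a millimetre. I handed the job in at about 15 s, but the hand-in returned no verdict, and I did not re-measure the spare holder or the spray bottle.

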